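# Lever a welding fixture up and lock the pry bar under its hook

### The arm

A 6-joint arm with a two-finger parallel gripper is mounted at the origin on the work surface. World frame = base frame: x ahead of the robot, y to its left, z up, the work surface at z = 0. Lengths are in mm, angles in rad, forces in N, time in s.
With the tool pointing down it reaches from about 350 to 775 mm from the base axis. Payload 7.3 kg.
Tool frame: the origin (TCP) lies at the very end of the fingers, on their centre line; the grasp point (between the pads) lies 19 mm behind it; z points along the fingers, y is the line along which they close (so a half turn about z gives the same grasp; the last joint's range is limited). The gripper opens to 92 mm and grips with 3 to 60 N. Pads are 19 mm wide; open, the fingers measure 130 mm over their backs; the gripper's body (75 mm by 190 mm) begins 47 mm behind the grasp point.
Start: joints at [1.081, 0.342, 1.524, -0, 1.275, -0.146], TCP at [176.948, 494.305, 194.041] pointing down, gripper open.
Joint ranges: [-2.53, 2.53], [-0.77, 2.02], [0.04, 2.7], [-1, 4.14], [0.28, 2.66], [-3.11, 3.11]. Speed limits (rad/s): [2.57, 2.57, 3.14, 3.14, 3.14, 3.14].

### API

Orientations are given as [roll, pitch, yaw] about the fixed x, y, z axes, in that order (R = Rz(yaw) Ry(pitch) Rx(roll)).
In Python, from plant import bot gives the robot as it stands.
- The arm moves only by the tool jog_arm, never from a script. Its argument "targets" is a list of rows, each an object with "xyz": the shift along the tool's x, y, z as a fraction of full scale, a list of three; "spin": the turn about the tool's z as a fraction of full scale. In form: [{"xyz": [x, y, z], "spin": spin}, ...]. A call has exactly 10 rows; each row shifts and turns the commanded pose from where the row before left it, along the tool's axes as they then stand; what a row does not reach is not made up. Full scale, the value 1, is 80 mm for a shift and 0.1 rad for a turn. A row lasts 1/8 s, in which the tool goes at most 62.5 mm and 10.7 degrees, less where a joint would pass 70% of its speed; a pose out of reach is approached as far as the arm can. A call with a number of a shift or a turn outside -1 to 1 is refused whole. A call with a gripper value outside its range is refused whole. "gripper" is the opening in per cent of the stroke, from 0 (shut) to 100 (fully open), set as the call begins (left out, the last holds). The fingers move at their own pace and stop on an object; the grip force is fixed at half the most. Time passes only in rows, so rows that do not move let the fingers close, or fill a call up. It gives the time, the measured TCP pose, the force, the opening and the grip force at its end, in the units of the state.
- bot.get_obs(): the state, without advancing time (a new reading comes with each control period).
- bot.capture(name): name is "side" or "top" or "wrist"; returns the picture (400x640x3 uint8, blue, green, red); there is no depth.
- bot.get_calibration(name): a dict with "vfov" (degrees; the focal length in pixels is half the picture's height over the tangent of half this angle, whatever the lens; pixels are square), "cx", "cy" (the principal point, pixels), "k1" (the pictures are not rectified: a ray, as slopes to the right and down, at radius r is drawn at 1 + k1 r^2 times it, then the intrinsics apply), "eye" and "rotation" of the camera in the world. Camera axes: x right, y down, z forward; pixel columns grow to the right and rows downward; lengths in mm; the calibration is good to about 2 mm. A picture is of the moment at which its call begins: read the wrist's pose just before it. get_calibration takes no time and is no camera call; for the wrist camera it gives the pose at the moment of the call.
- bot.close_job(): hands the job in; it is judged then, once.
The state is a dict: "time": time; "joint_positions": joint angles; "dq": joint speeds; "tau": joint torques, N m; "tool_pos": TCP position; "tcp_rot": TCP orientation; "contact_force": force on the tool from outside, world axes, zero at the start; "moment": the same for the moment, N m; "grip_width": finger opening in mm; "finger_force": force on a finger pad.
Only numpy, scipy, OpenCV 4.12 (cv2) and the standard library are available. Lean on these libraries where they do the work, as an engineer would, in place of code of your own. Each camera call takes 0.05 s, during which the arm holds its last target. There are 200 camera calls.

### The job

Slide the pry bar over the green fulcrum block and in under the yellow-marked front edge of the fixture plate until you feel it touch the hidden stop, without ramming it. Then work the orange handle sideways off the yellow hook, lever the plate up by pushing the handle down, and catch the bar under the hook so that it keeps the plate raised after you let go. Lift the plate only with the bar, never let it drop, do not force the bar against the hook, and leave the other things on the bench alone.

Things in the scene. Friction and masses are not known exactly. Their poses are not given: they have to be found in the camera images.
- frame: Grey fixed sub-frame of the tilting fixture, 85 mm high. Origin: on the bench below the middle of the plate's front edge. x: level, from that edge towards the plate's hinge (along the bar, away from its handle), y to the left of that, z up. The space under the plate is open in front, 138 mm wide between side rails (middle y = 0) and empty but for the hidden stop.
- plate (a joint): Heavy steel plate, 215 x 170 x 16 mm, 3 to 5 kg, with a rusty angle bracket on it, hinged at frame x = 225 mm, height 95 mm. Value in rad: 0 = down, underside level 87 mm above the bench; grows as the front edge rises (at most 0.2); falls back by its weight. Holding it up takes 4 to 16 N at the bar's handle.
- plate_edge (a point): Middle of the plate's lower front edge, marked by a yellow patch 50 mm wide. The hidden stop, a fixed block 110 mm wide, hangs 28 mm down from the plate's underside; its face looks to the front edge and lies 28 to 55 mm in from it, different every time, not visible from outside. A push on it of over 20 N counts as ramming.
- fulcrum: Green fixed fulcrum block, 44 mm along the bar, 110 mm across, with a rounded steel ridge (radius 8 mm) across its top, 74 mm above the bench. It stands 66 to 80 mm in front of the plate's front edge. Origin: on the bench under the middle of the ridge; x as the frame's x.
- hook: Yellow fixed hook, 278 to 294 mm in front of the plate's edge. Origin on the bench; x along the frame's x (within 0.05 rad), y across the bar. A post (y = 30 to 52 mm) carries an arm, 20 mm along x, reaching out to y = -14 mm, top 74 mm and underside 56 mm above the bench. At its free end (y = -14 to -10 mm) a lip hangs 5 mm lower, to 51 mm. Over 45 N bends it.
- hook_under (a point): Where the bar's middle line ends up, on the underside of the hook's arm: hook x = 0, y = 10 mm, 56 mm above the bench. It is open towards the hook's -y side only: the bar goes off the arm to -y, down, back to +y below the lip, then rises against the underside between lip and post (bar middle at hook y = 3 to 19 mm).
- bar: Loose steel pry bar, 420 x 20 x 12 mm, 0.6 kg. Origin: middle of its underside; x along it to the tip, z up. The last 60 mm at the tip are 8 mm thick (underside flush). It starts level on the fulcrum ridge and on top of the hook's arm, underside 74 mm above the bench, tip 10 to 30 mm short of the plate's front edge and its top 5 mm lower than the plate's underside.
- bar_grip (a point): Middle of the bar's orange handle sleeve (60 mm long, 24 mm wide, 18 mm high), the place to hold it, 180 mm from the bar's middle and 30 mm from its handle end; 80 mm above the bench at the start. The bar may turn in the fingers about the line along which they close.
- bar_tip (a point): Middle of the end face of the bar's thin tip.
- magnet: Bystander: orange welding magnet, an L of 75 x 78 mm, 18 mm high, lying on the bench. Origin under the middle of its foot.
- offcut: Bystander: rusty flat offcut, 100 x 60 x 6 mm. Origin under its middle.
- tube: Bystander: short steel tube, 48 mm across, 45 mm high. Origin under its middle.
Not all that is in view belongs to the job. Of the things that look like the fulcrum, the smallest one is meant. Of the things shaped like the hook, the yellow one is meant.

How it is judged (in metres and radians):
On the way, in this order (a step that is already met when the one before it is completed fails the run):
1. the bar's tip rests against the hidden stop under the plate (at least 2 N), the plate still down (contact force between bar and heel_c0 above 2 N and value of joint plate below 0.01 rad), for 0.1 s.
2. the plate is levered up by at least 0.025 rad with the bar bearing on the fulcrum (value of joint plate above 0.025 rad and contact force between bar and fulcrum above 5 N), for 0.2 s.
At the end, for the whole second after the job is handed in: The plate stays raised by at least 0.025 rad, held by the bar alone: the bar bears on the fulcrum (over 5 N) and up against the hook (over 3 N), its handle is below 60 mm above the bench, at rest and released; the three bystanders are within 20 mm of their starts (all of step 2 and contact force between bar and hook above 3 N and height (world z) of bar_grip below 0.06 m and linear speed of bar below 0.02 m/s and distance of each of magnet, offcut, tube from where it was at the start of the episode below 0.02 m); the robot touches nothing.
It fails at once if the bar's tip is rammed against the hidden stop (over 20 N) (contact force between bar and heel_c0 above 20 N).
It fails at once if the bar is forced against the hook (over 45 N) (contact force between bar and hook above 45 N).
It fails at once if the plate is let drop (falls faster than 0.6 rad/s) (velocity of joint plate below -0.6 rad/s).
It fails at once if the robot itself touches the fixture (over 1 N) (contact force between any of the arm, the fingers and frame above 1 N).
It fails at once if a bystander is pushed away by more than 30 mm (distance of any of magnet, offcut, tube from where it was at the start of the episode above 0.03 m).
It also fails if it takes over 56 s, if anything falls off the work surface, if the arm or the gripper's body presses on something with over 40 N, if the wrist force passes 120 N, or if a joint passes its speed limit or range.

## Working session

There is one attempt and no reset: what is moved stays moved. The work goes in short steps, Python scripts to look and compute and a tool call to move; the robot and the scene stay as the last step left them, time stands still between calls to the robot, and variables do not carry over. Pictures are saved under pics/ and viewed, at most 10 in all, crops included, and the job is handed in when it is done.

Besides the shell and the picture viewer there is one more tool, called after "Request:" as name(argument=value, ...) on one line, values as JSON. jog_arm: Moves the arm, as the interface text tells. Shift numbers are shares of 80 mm and turn numbers shares of 0.1 rad, none past 1 either way. Its arguments: {"type":"object","properties":{"targets":{"type":"array","items":{"type":"object","properties":{"xyz":{"type":"array","items":{"type":"number"}},"spin":{"type":"number"}}}},"gripper":{"type":"number"}},"required":["targets"]}

```bash
ls; mkdir -p pics; python3 - <<'E'
from plant import bot
import cv2,numpy as np
o=bot.get_obs();print({k:np.round(v,3).tolist() for k,v in o.items()})
for n in("side","top","wrist"):
    c=bot.get_calibration(n);print(n,{k:np.round(v,4).tolist() for k,v in c.items()})
    cv2.imwrite(f"pics/{n}0.png",bot.capture(n))
E
```

```text
pics
{'time': 0.0, 'joint_positions': [1.081, 0.343, 1.525, -0.0, 1.275, -0.146], 'dq': [-0.001, -0.002, 0.002, -0.0, -0.002, -0.001], 'tau': [-0.0, -43.125, -24.421, 0.072, 0.056, -0.0], 'tool_pos': [176.742, 493.889, 193.36], 'tcp_rot': [-3.14, -0.0, 2.798], 'contact_force': [0.69, -0.152, -0.438], 'moment': [-0.029, 0.015, 0.008], 'finger_force': 0.0, 'grip_width': 92.036}
side {'vfov': 53.4717, 'cx': 329.6066, 'cy': 198.5935, 'k1': -0.1017, 'eye': [-76.4099, -663.3173, 664.8024], 'rotation': [-2.1058, 0.0129, -0.6864]}
top {'vfov': 47.809, 'cx': 321.3741, 'cy': 213.3283, 'k1': 0.0313, 'eye': [418.4853, 118.8295, 1359.383], 'rotation': [-3.0448, -0.0095, -1.5867]}
wrist {'vfov': 66.2843, 'cx': 317.2686, 'cy': 202.012, 'k1': -0.0253, 'eye': [107.45, 519.4058, 384.6881], 'rotation': [2.8619, 0.0001, 1.2268]}
```

View pics/top0.png

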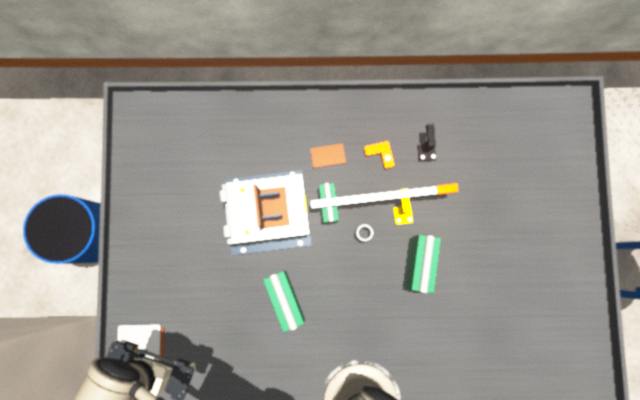

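View pics/side0.png

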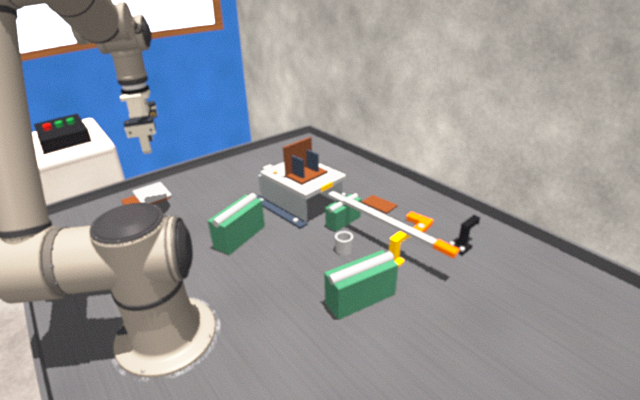

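Top view: fulcrum candidates (all green) are (329,202), (283,300) and (426,264). The smallest is (329,202), lying under the bar. Hook candidates are yellow (403,207) and black (429,143), so I take the yellow one. The orange handle is at (448,188) and the orange magnet at (381,153). The plate's yellow patch is around (307,203).

```bash
cat > h.py <<'E'
import cv2,numpy as np
from scipy.spatial.transform import Rotation as R
def K(c):
    f=200/np.tan(np.radians(c["vfov"])/2); return np.array([[f,0,c["cx"]],[0,f,c["cy"]],[0,0,1.]])
def rays(c,px):
    u=cv2.undistortPoints(np.float64(px).reshape(-1,1,2),K(c),np.array([c["k1"],0,0,0,0.])).reshape(-1,2)
    d=np.c_[u,np.ones(len(u))]@R.from_euler("xyz",c["rotation"]).as_matrix().T
    return np.array(c["eye"]),d
def onz(c,px,z):
    e,d=rays(c,px); return e+d*((z-e[2])/d[:,2])[:,None]
def tri(obs):
    A=np.zeros((3,3));b=np.zeros(3)
    for c,p in obs:
        e,d=rays(c,[p]);d=d[0]/np.linalg.norm(d[0]);P=np.eye(3)-np.outer(d,d);A+=P;b+=P@e
    x=np.linalg.solve(A,b)
    return x,[round(float(np.linalg.norm(np.cross(x-rays(c,[p])[0],rays(c,[p])[1][0]/np.linalg.norm(rays(c,[p])[1][0])))),1) for c,p in obs]
def blobs(im,lo,hi,amin=25):
    m=cv2.inRange(cv2.cvtColor(im,cv2.COLOR_BGR2HSV),lo,hi)
    n,l,s,ce=cv2.connectedComponentsWithStats(m)
    return [(s[i].tolist(),ce[i].round(1).tolist(),cv2.minAreaRect(np.argwhere(l==i)[:,::-1].astype(np.float32)),l==i) for i in range(1,n) if s[i][4]>=amin]
ORANGE=((5,180,120),(19,255,255)); YEL=((20,150,120),(32,255,255)); GREEN=((65,100,40),(90,255,255))
E
python3 - <<'E'
from plant import bot
from h import *
for n in("top","side"):
    im=cv2.imread(f"pics/{n}0.png");c=bot.get_calibration(n)
    for nm,r in(("or",ORANGE),("ye",YEL),("gr",GREEN)):
        for b in blobs(im,*r): print(n,nm,b[0],b[1],np.round(b[2][0],1),np.round(b[2][1],1),round(b[2][2],1),onz(c,[b[1]],80)[0].round(0))
E
```

```text
top ye [365, 142, 29, 26, 329] [380.3, 151.3] [378.9 155.9] [25.6 24.9] 77.0 [720. -68.  80.]
top ye [437, 184, 21, 10, 156] [447.2, 188.2] [447.2 188.3] [ 7.8 19.8] 83.7 [ 609. -257.   80.]
top ye [393, 198, 20, 27, 329] [402.8, 211.1] [402.1 210.8] [25.4 17.7] 83.7 [ 545. -128.   80.]
top gr [320, 185, 4, 13, 36] [321.2, 191.1] [321.1 191. ] [12.  3.] 82.9 [606. 104.  80.]
top gr [331, 184, 4, 12, 27] [332.4, 189.6] [332.5 189.4] [11.2  2.3] 83.7 [610.  72.  80.]
top gr [334, 207, 4, 14, 39] [335.4, 213.3] [335.4 213.5] [13.1  2.7] 83.7 [542.  65.  80.]
top gr [322, 208, 5, 14, 47] [324.2, 214.7] [324.1 214.6] [13.1  3.3] 82.9 [538.  97.  80.]
top gr [409, 235, 16, 56, 427] [417.4, 263.5] [416.8 262.5] [ 9.3 55.4] 7.5 [ 396. -164.   80.]
top gr [428, 238, 12, 55, 281] [433.8, 265.2] [433.9 265. ] [ 5.2 54.6] 7.4 [ 391. -210.   80.]
top gr [279, 272, 25, 54, 415] [291.1, 298.4] [291.1 298.2] [56.1  7.8] 68.2 [305. 193.  80.]
top gr [264, 278, 25, 54, 327] [275.7, 304.7] [275.5 304.4] [56.1  6. ] 68.8 [289. 236.  80.]
side or [287, 170, 37, 13, 110] [305.5, 176.0] [305.4 176.6] [10.1
[... 661 characters left out ...]
 [24.  14.1] 20.0 [ 654. -138.   80.]
side ye [389, 231, 20, 35, 321] [397.0, 245.7] [396.9 247.5] [17.3 33.9] 11.3 [ 525. -173.   80.]
side ye [435, 240, 23, 13, 122] [446.2, 246.2] [446.2 246.1] [22.8  5.4] 26.6 [ 614. -252.   80.]
side gr [66, 117, 9, 8, 57] [69.8, 120.4] [ 70.  120.5] [8. 7.] 0.0 [  59. 1494.   80.]
side gr [54, 120, 9, 8, 60] [58.3, 123.5] [ 58.  123.5] [7. 8.] 90.0 [   5. 1489.   80.]
side gr [209, 199, 54, 55, 1548] [237.5, 227.1] [236.7 223.1] [38.2 63.8] 53.1 [269. 148.  80.]
side gr [326, 204, 34, 27, 495] [340.6, 216.9] [339.4 213.1] [25.4 33.4] 60.3 [505.  11.  80.]
side gr [325, 251, 72, 67, 2446] [360.8, 287.7] [360.9 283.3] [47.4 78.7] 68.2 [ 360. -222.   80.]
```

```bash
python3 - <<'E'
import cv2
a=cv2.imread("pics/top0.png")[120:260,210:470];b=cv2.imread("pics/side0.png")[140:280,250:490]
cv2.imwrite("pics/crops.png",cv2.vconcat([cv2.resize(a,(700,300),interpolation=cv2.INTER_CUBIC)[:, :],cv2.resize(b,(700,300))]))
E
```

```text
(no output)
```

View pics/crops.png

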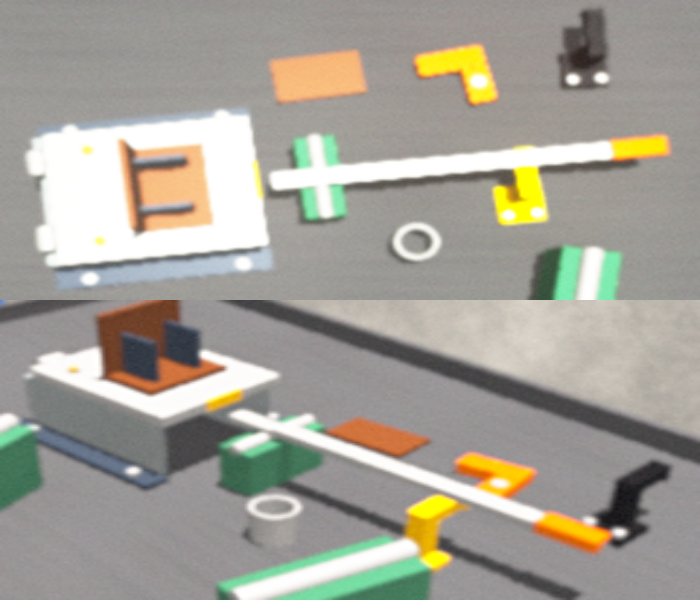

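Crops confirm this: the small green block is under the bar, with the yellow hook's post on the robot side (-x world). The bar runs roughly along world +y towards the plate. Next: triangulate the handle and the bar line.

```bash
python3 - <<'E'
from plant import bot
from h import *
T=bot.get_calibration("top");S=bot.get_calibration("side")
im=cv2.imread("pics/top0.png");si=cv2.imread("pics/side0.png")
def cen(i,box):
    x,y,w,h=box;m=cv2.inRange(cv2.cvtColor(i[y:y+h,x:x+w],cv2.COLOR_BGR2HSV),(5,150,100),(32,255,255))
    p=np.argwhere(m)[:,::-1]+[x,y];r=cv2.minAreaRect(p.astype(np.float32));return p.mean(0),r
a,ra=cen(im,(432,178,32,20));b,rb=cen(si,(430,234,34,30))
print(a,ra,b,rb,tri([(T,a),(S,b)]))
print("handle z89",onz(T,[a],89),onz(S,[b],84))
# bar line in top: bright pixels between
g=im.min(2)
pts=[]
for x in range(345,432,4):
    col=g[175:215,x].astype(float);w=np.clip(col-150,0,None)
    if w.sum()>0: pts.append((x,175+(w*np.arange(40)).sum()/w.sum()))
P=onz(T,pts,86);k=np.polyfit(P[:,1],P[:,0],1);print("bar x=k*y+c",k,"yaw from +y",np.arctan(k[0]),"res",np.abs(np.polyval(k,P[:,1])-P[:,0]).max())
print("tip",onz(T,[(310.5,204)],82))
def quick(b,z): print(onz(T,b,z).round(0).tolist())
quick([(307,203)],103);quick([(305,173),(310,242)],103)  # patch, plate front corners
quick([(328.5,184),(333.5,223)],70)  # fulcrum ridge ends guess
quick([(404,191),(402,206)],74)
E
```

```text
[447.06989247 188.65053763] ((447.3597412109375, 188.73782348632812), (9.497112274169922, 19.988109588623047), 83.6598129272461) [446.06463878 248.19771863] ((446.20001220703125, 247.60000610351562), (25.938386917114258, 11.62755298614502), 26.56505012512207) (array([ 607.99832957, -256.41224503,   79.63872485]), [0.2, 0.2])
handle z89 [[ 606.76231655 -253.83143291   89.        ]] [[ 602.68226811 -259.34372149   84.        ]]
bar x=k*y+c [-9.27110964e-02  5.84021606e+02] yaw from +y -0.09244682987369456 res 0.8392717363967677
tip [[569.46880031 135.26026242  82.        ]]
[[570.0, 145.0, 103.0]]
[[655.0, 149.0, 103.0], [461.0, 138.0, 103.0]]
[[628.0, 83.0, 70.0], [515.0, 70.0, 70.0]]
[[604.0, -134.0, 74.0], [561.0, -127.0, 74.0]]
```

```bash
cat > plan.py <<'E'
import sys,json,numpy as np
from plant import bot
def rows(xyz,yaw,N=10,dec=2,cur=None):
    o=bot.get_obs();p,y=(np.array(o["tool_pos"]),o["tcp_rot"][2]) if cur is None else cur
    p=np.array(p,float);xyz=np.array(xyz,float);out=[]
    dy=(yaw-y+np.pi)%(2*np.pi)-np.pi;s=round(-dy/N/0.1,dec)
    for i in range(N):
        ty=np.array([[np.cos(y),np.sin(y),0],[np.sin(y),-np.cos(y),0],[0,0,-1]])
        d=np.round(ty@(xyz-p)/(N-i)/80,dec);p=p+ty.T@(d*80);y-=s*.1
        out.append({"xyz":d.tolist(),"spin":s})
    print(json.dumps(out),p.round(1),round(y,4));return p,y
E
python3 -c "
from plan import *
rows([590,-130,210],1.663,20,2,cur=([176.9,494.3,194],2.798))"
```

```text
[{"xyz": [-0.37, -0.28, -0.01], "spin": 0.57}, {"xyz": [-0.39, -0.26, -0.01], "spin": 0.57}, {"xyz": [-0.4, -0.24, -0.01], "spin": 0.57}, {"xyz": [-0.42, -0.21, -0.01], "spin": 0.57}, {"xyz": [-0.43, -0.19, -0.01], "spin": 0.57}, {"xyz": [-0.44, -0.16, -0.01], "spin": 0.57}, {"xyz": [-0.45, -0.14, -0.01], "spin": 0.57}, {"xyz": [-0.45, -0.11, -0.01], "spin": 0.57}, {"xyz": [-0.46, -0.09, -0.01], "spin": 0.57}, {"xyz": [-0.46, -0.06, -0.01], "spin": 0.57}, {"xyz": [-0.47, -0.03, -0.01], "spin": 0.57}, {"xyz": [-0.47, -0.01, -0.01], "spin": 0.57}, {"xyz": [-0.47, 0.02, -0.01], "spin": 0.57}, {"xyz": [-0.47, 0.05, -0.01], "spin": 0.57}, {"xyz": [-0.46, 0.07, -0.01], "spin": 0.57}, {"xyz": [-0.46, 0.1, -0.01], "spin": 0.57}, {"xyz": [-0.45, 0.12, -0.01], "spin": 0.57}, {"xyz": [-0.44, 0.15, -0.01], "spin": 0.57}, {"xyz": [-0.43, 0.18, -0.01], "spin": 0.57}, {"xyz": [-0.42, 0.2, -0.01], "spin": 0.57}] [ 590.3 -129.6  210. ] 1.658
```

Request:
jog_arm(targets=[{"xyz":[-0.37,-0.28,-0.01],"spin":0.57},{"xyz":[-0.39,-0.26,-0.01],"spin":0.57},{"xyz":[-0.4,-0.24,-0.01],"spin":0.57},{"xyz":[-0.42,-0.21,-0.01],"spin":0.57},{"xyz":[-0.43,-0.19,-0.01],"spin":0.57},{"xyz":[-0.44,-0.16,-0.01],"spin":0.57},{"xyz":[-0.45,-0.14,-0.01],"spin":0.57},{"xyz":[-0.45,-0.11,-0.01],"spin":0.57},{"xyz":[-0.46,-0.09,-0.01],"spin":0.57},{"xyz":[-0.46,-0.06,-0.01],"spin":0.57}])

```text
time: 1.4
tool_pos: [383.4, 181.1, 202.0]
tcp_rot: [-3.141, -0.0, 2.226]
contact_force: [0.0, -0.0, -0.0]
grip_width: 91.6
finger_force: 0.0
```

Request:
jog_arm(targets=[{"xyz":[-0.47,-0.03,-0.01],"spin":0.57},{"xyz":[-0.47,-0.01,-0.01],"spin":0.57},{"xyz":[-0.47,0.02,-0.01],"spin":0.57},{"xyz":[-0.47,0.05,-0.01],"spin":0.57},{"xyz":[-0.46,0.07,-0.01],"spin":0.57},{"xyz":[-0.46,0.1,-0.01],"spin":0.57},{"xyz":[-0.45,0.12,-0.01],"spin":0.57},{"xyz":[-0.44,0.15,-0.01],"spin":0.57},{"xyz":[-0.43,0.18,-0.01],"spin":0.57},{"xyz":[-0.42,0.2,-0.01],"spin":0.57}])

```text
time: 2.65
tool_pos: [590.7, -130.7, 209.6]
tcp_rot: [-3.141, -0.0, 1.656]
contact_force: [-0.2, -0.4, 0.1]
grip_width: 92.0
finger_force: 0.0
```

```bash
python3 - <<'E'
from plant import bot
from h import *
import pickle
c=bot.get_calibration("wrist");im=bot.capture("wrist");cv2.imwrite("pics/w1.png",im);pickle.dump(c,open("w1.pkl","wb"));print(c,bot.get_obs()["tool_pos"],bot.get_obs()["contact_force"])
E
```

```text
{'vfov': 66.28432896712968, 'cx': 317.26859612748234, 'cy': 202.01202308167126, 'k1': -0.025321123692428654, 'eye': array([584.9905067 , -56.59494608, 400.92000334]), 'rotation': array([ 2.86379141e+00, -7.00566232e-04,  8.48161289e-02])} [ 592.51449028 -134.79574237  209.14206819] [-0.85029013 -2.61834994 -0.98825325]
```

View pics/w1.png

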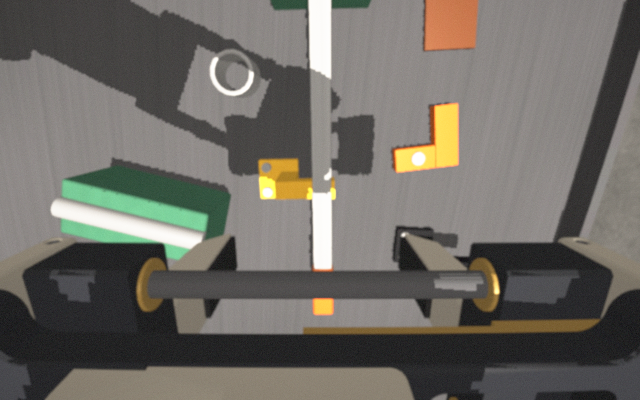

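Wrist view: bar middle is about col 321. Hook arm's free end is at (334,190), its front and back at rows 180–199, and its base plate at (262–299,160–199). Handle sleeve spans rows 269–314 at col 323. The fulcrum is at the top edge, and the magnet and tube are clear.

```bash
python3 - <<'E'
from plant import bot
from h import *
import pickle
c=pickle.load(open("w1.pkl","rb"));im=cv2.imread("pics/w1.png")
o=bot.get_obs();print(o["time"],o["tool_pos"],o["tcp_rot"],o["contact_force"])
hsv=cv2.cvtColor(im,cv2.COLOR_BGR2HSV)
y=cv2.inRange(hsv,(18,140,80),(34,255,255));y[:,345:]=0;y[:150]=0;y[210:]=0;y[:,:250]=0
p=np.argwhere(y)[:,::-1]
r=p[p[:,0]>=326];print("lip end cols",r[:,0].max(),"rows",r[:,1].min(),r[:,1].max())
l=p[(p[:,0]>275)&(p[:,0]<308)];print({x:(p[p[:,0]==x][:,1].min(),p[p[:,0]==x][:,1].max()) for x in(280,290,296,302,306,328,332)})
b=im.min(2)
ce=[]
for row in list(range(10,60,5))+list(range(202,262,5)):
    cols=[x for x in range(295,345) if b[row,x]>120 and hsv[row,x,1]<60]
    if cols: ce.append((np.mean([min(cols),max(cols)]),row))
P=onz(c,ce,86);k=np.polyfit(P[:,1],P[:,0],1);print("bar",k,np.abs(np.polyval(k,P[:,1])-P[:,0]).max())
m=cv2.inRange(hsv,(4,160,100),(24,255,255));m[:,:300]=0;m[:,340:]=0;m[:255]=0;m[325:]=0
q=np.argwhere(m)[:,::-1];print("sleeve",q.min(0),q.max(0),onz(c,[((q.min(0)+q.max(0))/2)],85))
pr=onz(c,[(321,q.min(0)[1]),(323,q.max(0)[1])],89);print(pr)
print("lip",onz(c,[(334.5,190),(333,180),(335,199)],74))
S=bot.get_calibration("side");T=bot.get_calibration("top")
# handle two views: top0 & wrist
print("tri top+wrist",tri([(T,(447.1,188.65)),(c,(q.min(0)+q.max(0))/2)]))
E
```

```text
2.7 [ 592.51449028 -134.79574237  209.14206819] [3.14090329e+00 2.12536417e-03 1.65107160e+00] [-0.85029013 -2.61834994 -0.98825325]
lip end cols 334 rows 178 197Traceback (most recent call last):
  File "<stdin>", line 10, in <module>
    return umr_minimum(a, axis, None, out, keepdims, initial, where)
ValueError: zero-size array to reduction operation minimum which has no identity
```

```bash
python3 - <<'E'
from plant import bot
from h import *
import pickle
c=pickle.load(open("w1.pkl","rb"));im=cv2.imread("pics/w1.png")
hsv=cv2.cvtColor(im,cv2.COLOR_BGR2HSV)
b=im.min(2)
ce=[]
for row in list(range(10,60,5))+list(range(202,262,5)):
    cols=[x for x in range(295,345) if b[row,x]>120 and hsv[row,x,1]<60]
    if cols: ce.append((np.mean([min(cols),max(cols)]),row))
P=onz(c,ce,86);k=np.polyfit(P[:,1],P[:,0],1);print("bar",k,np.abs(np.polyval(k,P[:,1])-P[:,0]).max())
m=cv2.inRange(hsv,(4,160,100),(24,255,255));m[:,:300]=0;m[:,340:]=0;m[:255]=0;m[325:]=0
q=np.argwhere(m)[:,::-1];print("sleeve",q.min(0),q.max(0),onz(c,[((q.min(0)+q.max(0))/2)],85))
print(onz(c,[(321,q.min(0)[1]),(323,q.max(0)[1])],89))
print("lip",onz(c,[(334.5,188),(333,178),(335,198)],74), "edge left part of arm",onz(c,[(300,180),(300,198)],74))
T=bot.get_calibration("top")
print("tri",tri([(T,(447.1,188.65)),(c,(q.min(0)+q.max(0))/2)]))
E
```

```text
bar [-8.69532374e-02  5.82515857e+02] 0.0038039183804130516
sleeve [313 270] [332 313] [[ 608.20177936 -254.56825567   85.        ]]
[[ 603.7324383  -224.5952234    89.        ]
 [ 611.10341717 -280.95400053   89.        ]]
lip [[ 610.57774613 -131.96585494   74.        ]
 [ 607.84065348 -121.01061261   74.        ]
 [ 612.26411241 -143.21566347   74.        ]] edge left part of arm [[ 572.2908091  -126.24898197   74.        ]
 [ 573.69907595 -146.48711061   74.        ]]
tri (array([ 608.02637592, -255.83503781,   82.78825928]), [0.3, 0.3])
```

Request:
jog_arm(targets=[{"xyz":[-0.17,0.01,0.1],"spin":0},{"xyz":[-0.17,0.01,0.1],"spin":0},{"xyz":[-0.17,0.01,0.1],"spin":0},{"xyz":[-0.17,0.01,0.1],"spin":0},{"xyz":[-0.17,0.01,0.1],"spin":0},{"xyz":[-0.17,0.01,0.1],"spin":0},{"xyz":[-0.17,0.01,0.1],"spin":0},{"xyz":[-0.17,0,0.1],"spin":0},{"xyz":[-0.13,0,0.1],"spin":0},{"xyz":[-0.08,0,0.1],"spin":0}], gripper=100)

```text
time: 3.95
tool_pos: [606.7, -255.1, 129.4]
tcp_rot: [3.142, -0.0, 1.657]
contact_force: [0.3, -0.7, 0.2]
grip_width: 92.0
finger_force: 0.0
```

Request:
jog_arm(targets=[{"xyz":[0,0,0.12],"spin":0},{"xyz":[0,0,0.12],"spin":0},{"xyz":[0,0,0.12],"spin":0},{"xyz":[0,0,0.12],"spin":0},{"xyz":[0,0,0.12],"spin":0},{"xyz":[0,0,0.1],"spin":0},{"xyz":[0,0,0.08],"spin":0},{"xyz":[0,0,0.05],"spin":0},{"xyz":[0,0,0.02],"spin":0},{"xyz":[0,0,0],"spin":0}])

```text
time: 5.2
tool_pos: [606.8, -254.4, 62.1]
tcp_rot: [3.141, 0.0, 1.658]
contact_force: [-0.8, 0.3, 0.5]
grip_width: 91.8
finger_force: 0.0
```

```bash
python3 - <<'E'
from plant import bot
from h import *
c=bot.get_calibration("wrist");im=bot.capture("wrist");cv2.imwrite("pics/w2.png",im)
o=bot.get_obs();print(c["eye"],o["time"],o["tool_pos"],o["tcp_rot"],o["contact_force"])
E
```

```text
[ 600.83470763 -180.19986061  253.35549668] 5.25 [ 606.89475614 -254.42540498   62.24518077] [3.14117704e+00 1.52219263e-04 1.65778217e+00] [0.23842101 0.36077197 0.50988034]
```

View pics/w2.png

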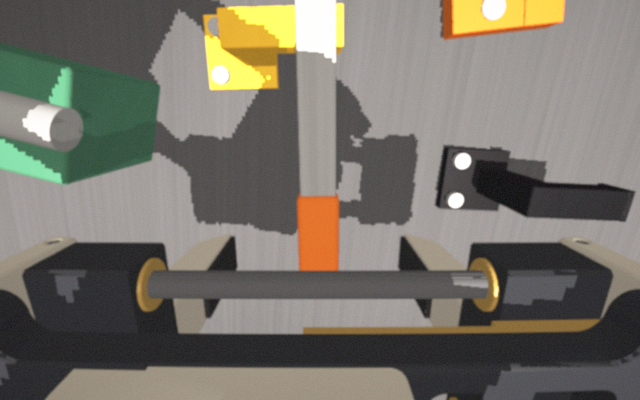

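Sleeve is centred at cols 298–339 between the fingers. The black hook and the big green block lie clear to the sides. Closing.

Request:
jog_arm(targets=[{"xyz":[0,0,0]},{"xyz":[0,0,0]},{"xyz":[0,0,0]},{"xyz":[0,0,0]},{"xyz":[0,0,0]},{"xyz":[0,0,0]},{"xyz":[0,0,0]},{"xyz":[0,0,0]},{"xyz":[0,0,0]},{"xyz":[0,0,0]}], gripper=0)

```text
invalid input
```

Request:
jog_arm(targets=[{"xyz":[0,0,0],"spin":0},{"xyz":[0,0,0],"spin":0},{"xyz":[0,0,0],"spin":0},{"xyz":[0,0,0],"spin":0},{"xyz":[0,0,0],"spin":0},{"xyz":[0,0,0],"spin":0},{"xyz":[0,0,0],"spin":0},{"xyz":[0,0,0],"spin":0},{"xyz":[0,0,0],"spin":0},{"xyz":[0,0,0],"spin":0}], gripper=0)

```text
time: 6.5
tool_pos: [606.7, -254.3, 62.0]
tcp_rot: [-3.142, -0.0, 1.658]
contact_force: [-0.4, -0.1, -0.6]
grip_width: 1.0
finger_force: 0.0
```

Width 1.0 mm means nothing is held. Looking.

```bash
python3 - <<'E'
from plant import bot
from h import *
w=bot.capture("wrist");s=bot.capture("side");t=bot.capture("top")
s=cv2.resize(s[150:290,330:510],(514,400),interpolation=cv2.INTER_CUBIC)
t=cv2.resize(t[140:240,360:480],(480,400),interpolation=cv2.INTER_CUBIC)
w=cv2.resize(w,(480,300))
c=np.zeros((600,800,3),np.uint8);c[:300,:480]=w;c[300:600,:386]=cv2.resize(s,(386,300));c[300:600,400:760]=cv2.resize(t,(360,300));cv2.imwrite("pics/m.png",c)
o=bot.get_obs();print(o)
E
```

```text
{'time': 6.65, 'joint_positions': array([-5.13424647e-01,  6.99548011e-01,  1.29186634e+00,  8.55818998e-05,
        1.15021569e+00, -6.00453071e-01]), 'dq': array([-0.00269777, -0.00059112, -0.00048722,  0.00036337, -0.0003068 ,
       -0.00229984]), 'tau': array([-1.50295914e-04, -5.86989248e+01, -2.28694707e+01,  4.25995002e-02,
        7.71122240e-02, -9.22414188e-06]), 'tool_pos': array([ 606.72922795, -254.37255154,   61.98251249]), 'tcp_rot': array([ 3.14157936e+00, -8.55826961e-05,  1.65778981e+00]), 'contact_force': array([0.24889491, 0.9279606 , 0.45387424]), 'moment': array([-0.10402933,  0.08918381,  0.01080599]), 'finger_force': 0.0, 'grip_width': 0.5640919848916438}
```

View pics/m.png

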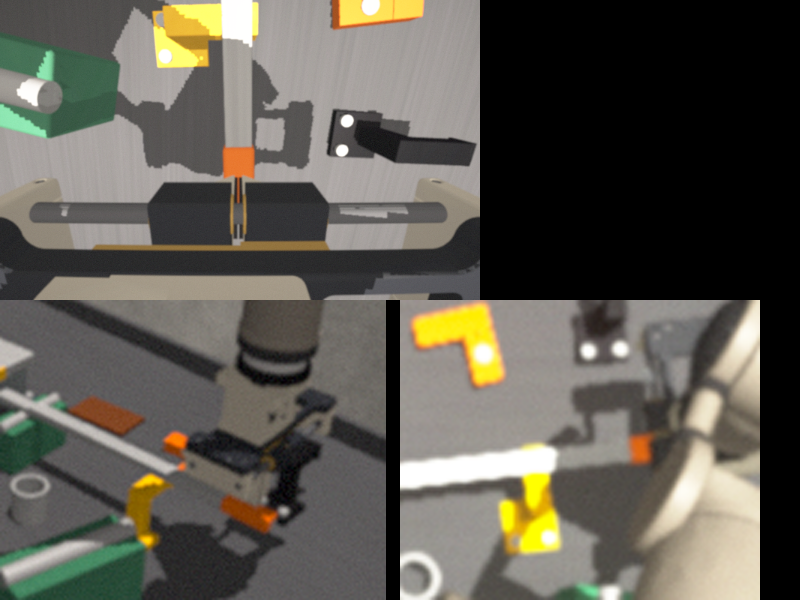

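```bash
python3 - <<'E'
from plant import bot
from h import *
def proj(c,X):
    M=R.from_euler("xyz",c["rotation"]).as_matrix();rv=cv2.Rodrigues(M.T)[0];t=-M.T@np.array(c["eye"])
    return cv2.projectPoints(np.float64(X).reshape(-1,1,3),rv,t,K(c),np.array([c["k1"],0,0,0,0.]))[0].reshape(-1,2).round(1)
X=[[606.7,-254.4,62],[606.7,-254.4,81],[606.7,-254.4,128],[606.7,-254.4,150]]
for n in("side","wrist","top"): print(n,proj(bot.get_calibration(n),X).tolist())
s=bot.capture("side");cv2.imwrite("pics/side2.png",s)
w=bot.capture("wrist")
a=cv2.resize(s[200:280,400:500],(500,400),interpolation=cv2.INTER_CUBIC);b=w[190:310,260:370]
cv2.imwrite("pics/m2.png",np.hstack([a,cv2.resize(b,(300,327)) if 0 else cv2.copyMakeBorder(cv2.resize(b,(300,327)),0,73,0,0,0)]))
E
```

```text
side [[444.1, 253.8], [445.2, 247.6], [448.0, 231.5], [449.4, 223.7]]
wrist [[316.1, 230.6], [316.0, 242.0], [315.7, 282.8], [315.5, 312.3]]
top [[444.6, 190.1], [446.5, 189.1], [451.3, 186.5], [453.8, 185.3]]
```

View pics/m2.png

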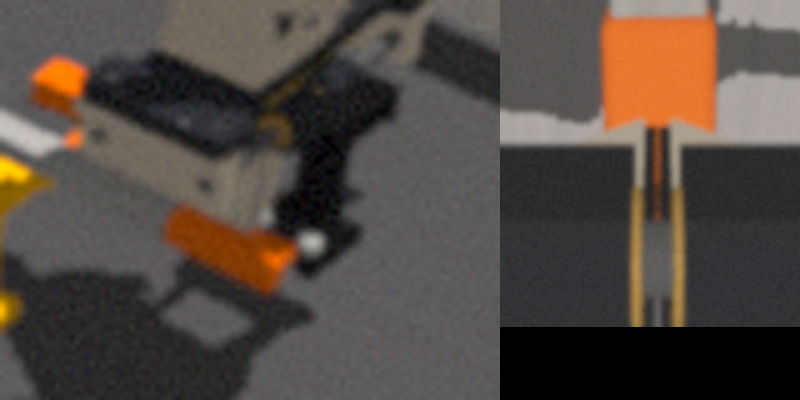

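The fingers closed just above the sleeve: their ends are at the sleeve top in both views, and the bar hasn't moved. So the fingertips sit about 25 mm higher than the TCP reading suggests. I'll open, go down about 24 mm (the gripper body still clears the bar), and close.

Request:
jog_arm(targets=[{"xyz":[0,0,0],"spin":0},{"xyz":[0,0,0],"spin":0},{"xyz":[0,0,0],"spin":0},{"xyz":[0,0,0],"spin":0},{"xyz":[0,0,0.05],"spin":0},{"xyz":[0,0,0.05],"spin":0},{"xyz":[0,0,0.05],"spin":0},{"xyz":[0,0,0.05],"spin":0},{"xyz":[0,0,0.05],"spin":0},{"xyz":[0,0,0.05],"spin":0}], gripper=60)

```text
time: 8.0
tool_pos: [606.7, -254.3, 37.7]
tcp_rot: [3.142, -0.0, 1.658]
contact_force: [0.0, -0.8, -0.6]
grip_width: 55.2
finger_force: 0.0
```

Request:
jog_arm(targets=[{"xyz":[0,0,0],"spin":0},{"xyz":[0,0,0],"spin":0},{"xyz":[0,0,0],"spin":0},{"xyz":[0,0,0],"spin":0},{"xyz":[0,0,0],"spin":0},{"xyz":[0,0,0],"spin":0},{"xyz":[0,0,0],"spin":0},{"xyz":[0,0,0],"spin":0},{"xyz":[0,0,0],"spin":0},{"xyz":[0,0,0],"spin":0}], gripper=0)

```text
time: 9.25
tool_pos: [606.8, -254.4, 38.1]
tcp_rot: [3.141, 0.0, 1.658]
contact_force: [-1.2, -0.1, 2.3]
grip_width: 23.6
finger_force: 30.0
```

```bash
python3 - <<'E'
from plant import bot
from h import *
s=bot.capture("side");w=bot.capture("wrist")
cv2.imwrite("pics/w3.png",w);cv2.imwrite("pics/s3.png",s)
a=cv2.resize(s[200:280,400:500],(500,400),interpolation=cv2.INTER_CUBIC);b=w[190:310,260:370]
cv2.imwrite("pics/m3.png",np.hstack([a,cv2.copyMakeBorder(cv2.resize(b,(300,327)),0,73,0,0,0)]))
o=bot.get_obs();print(o["time"],o["tool_pos"],o["contact_force"],o["grip_width"],o["finger_force"])
E
```

```text
9.35 [ 606.77014996 -254.43267937   38.08860187] [0.21628953 0.10610176 2.91057884] 23.87458692997574 29.978940188884735
```

Gripped at 23.9 mm. The stop is at least 38 mm away, so I advance 34 mm first.

Request:
jog_arm(targets=[{"xyz":[0.02,0,0],"spin":0},{"xyz":[0.04,0,0],"spin":0},{"xyz":[0.05,0,0],"spin":0},{"xyz":[0.05,0,0],"spin":0},{"xyz":[0.06,0,0],"spin":0},{"xyz":[0.06,0,0],"spin":0},{"xyz":[0.06,0,0],"spin":0},{"xyz":[0.05,0,0],"spin":0},{"xyz":[0.03,0,0],"spin":0},{"xyz":[0,0,0],"spin":0}])

```text
time: 10.6
tool_pos: [603.9, -220.5, 38.2]
tcp_rot: [3.141, -0.0, 1.658]
contact_force: [0.2, -2.4, 4.7]
grip_width: 24.1
finger_force: 30.0
```

```bash
python3 - <<'E'
from plant import bot
from h import *
o=bot.get_obs();print(o["time"],o["tool_pos"],o["contact_force"],o["moment"],o["grip_width"])
# tip gap & frame axes from first top picture
T=bot.get_calibration("top");im=cv2.imread("pics/top0.png")
print("row204",im[204,296:322].tolist())
g=cv2.cvtColor(im,cv2.COLOR_BGR2GRAY).astype(int)
ed=[]
for r in list(range(180,196,2))+list(range(212,238,2)):
    d=np.diff(g[r,300:318]);ed.append((300.5+d.argmin(),r))
P=onz(T,ed,103);k=np.polyfit(P[:,0],P[:,1],1);print(k,np.abs(np.polyval(k,P[:,0])-P[:,1]).max(),"edge y at x=571",np.polyval(k,571),P[:,1].round())
E
```

```text
10.6 [ 603.93388242 -220.49566362   38.20119544] [ 0.21892027 -2.42234479  4.66841765] [-0.50514694 -0.02344112  0.01413278] 24.106150541765526
row204 [[255, 255, 255], [255, 255, 255], [255, 255, 255], [255, 255, 255], [255, 255, 255], [255, 255, 255], [255, 255, 255], [254, 255, 255], [226, 255, 255], [137, 254, 255], [134, 231, 240], [152, 176, 181], [158, 163, 164], [163, 169, 174], [215, 221, 223], [250, 252, 252], [255, 255, 255], [255, 255, 255], [255, 255, 255], [255, 255, 255], [255, 255, 255], [255, 255, 255], [255, 255, 255], [255, 255, 255], [255, 255, 255], [255, 255, 255]]
[ 0.10413571 88.41211143] 2.992087229071757 edge y at x=571 147.8736025240534 [154. 154. 154. 154. 151. 151. 151. 151. 144. 144. 144. 144. 144. 141.
 141. 141. 141. 139. 139. 142. 136.]
```

Request:
jog_arm(targets=[{"xyz":[0.004,0,0],"spin":0},{"xyz":[0.004,0,0],"spin":0},{"xyz":[0.004,0,0],"spin":0},{"xyz":[0.004,0,0],"spin":0},{"xyz":[0.004,0,0],"spin":0},{"xyz":[0.004,0,0],"spin":0},{"xyz":[0.004,0,0],"spin":0},{"xyz":[0.004,0,0],"spin":0},{"xyz":[0.004,0,0],"spin":0},{"xyz":[0.004,0,0],"spin":0}])

```text
time: 11.85
tool_pos: [603.7, -218.3, 38.2]
tcp_rot: [3.141, 0.001, 1.658]
contact_force: [0.6, -5.3, 5.1]
grip_width: 23.7
finger_force: 30.0
```

Request:
jog_arm(targets=[{"xyz":[0.003,0,0],"spin":0},{"xyz":[0.003,0,0],"spin":0},{"xyz":[0.003,0,0],"spin":0},{"xyz":[0.003,0,0],"spin":0},{"xyz":[0.003,0,0],"spin":0},{"xyz":[0.003,0,0],"spin":0},{"xyz":[0.003,0,0],"spin":0},{"xyz":[0.003,0,0],"spin":0},{"xyz":[0.003,0,0],"spin":0},{"xyz":[0.003,0,0],"spin":0}])

```text
time: 13.1
tool_pos: [603.5, -215.9, 38.2]
tcp_rot: [3.141, 0.001, 1.658]
contact_force: [1.2, -4.9, 4.8]
grip_width: 24.0
finger_force: 30.0
```

Request:
jog_arm(targets=[{"xyz":[0.003,0,0],"spin":0},{"xyz":[0.003,0,0],"spin":0},{"xyz":[0.003,0,0],"spin":0},{"xyz":[0.003,0,0],"spin":0},{"xyz":[0.003,0,0],"spin":0},{"xyz":[0.003,0,0],"spin":0},{"xyz":[0.003,0,0],"spin":0},{"xyz":[0.003,0,0],"spin":0},{"xyz":[0.003,0,0],"spin":0},{"xyz":[0.003,0,0],"spin":0}])

```text
time: 14.35
tool_pos: [603.3, -213.5, 38.2]
tcp_rot: [3.141, 0.001, 1.657]
contact_force: [0.4, -5.5, 5.3]
grip_width: 23.7
finger_force: 30.0
```

Request:
jog_arm(targets=[{"xyz":[0.003,0,0],"spin":0},{"xyz":[0.003,0,0],"spin":0},{"xyz":[0.003,0,0],"spin":0},{"xyz":[0.003,0,0],"spin":0},{"xyz":[0.003,0,0],"spin":0},{"xyz":[0.003,0,0],"spin":0},{"xyz":[0.003,0,0],"spin":0},{"xyz":[0.003,0,0],"spin":0},{"xyz":[0.003,0,0],"spin":0},{"xyz":[0.003,0,0],"spin":0}])

```text
time: 15.6
tool_pos: [603.1, -211.1, 38.2]
tcp_rot: [3.141, 0.001, 1.657]
contact_force: [1.1, -4.7, 5.2]
grip_width: 23.7
finger_force: 30.0
```

Request:
jog_arm(targets=[{"xyz":[0.003,0,0],"spin":0},{"xyz":[0.003,0,0],"spin":0},{"xyz":[0.003,0,0],"spin":0},{"xyz":[0.003,0,0],"spin":0},{"xyz":[0.003,0,0],"spin":0},{"xyz":[0.003,0,0],"spin":0},{"xyz":[0.003,0,0],"spin":0},{"xyz":[0.003,0,0],"spin":0},{"xyz":[0.003,0,0],"spin":0},{"xyz":[0.003,0,0],"spin":0}])

```text
time: 16.85
tool_pos: [602.9, -208.7, 38.2]
tcp_rot: [3.141, 0.001, 1.658]
contact_force: [0.8, -5.5, 5.4]
grip_width: 23.9
finger_force: 30.0
```

Request:
jog_arm(targets=[{"xyz":[0.0035,0,0],"spin":0},{"xyz":[0.0035,0,0],"spin":0},{"xyz":[0.0035,0,0],"spin":0},{"xyz":[0.0035,0,0],"spin":0},{"xyz":[0.0035,0,0],"spin":0},{"xyz":[0.0035,0,0],"spin":0},{"xyz":[0.0035,0,0],"spin":0},{"xyz":[0.0035,0,0],"spin":0},{"xyz":[0.0035,0,0],"spin":0},{"xyz":[0.0035,0,0],"spin":0}])

```text
time: 18.1
tool_pos: [602.6, -205.9, 38.2]
tcp_rot: [3.141, 0.001, 1.658]
contact_force: [0.4, -4.6, 4.8]
grip_width: 24.1
finger_force: 30.0
```

Request:
jog_arm(targets=[{"xyz":[0.0035,0,0],"spin":0},{"xyz":[0.0035,0,0],"spin":0},{"xyz":[0.0035,0,0],"spin":0},{"xyz":[0.0035,0,0],"spin":0},{"xyz":[0.0035,0,0],"spin":0},{"xyz":[0.0035,0,0],"spin":0},{"xyz":[0.0035,0,0],"spin":0},{"xyz":[0.0035,0,0],"spin":0},{"xyz":[0.0035,0,0],"spin":0},{"xyz":[0.0035,0,0],"spin":0}])

```text
time: 19.35
tool_pos: [602.4, -203.1, 38.2]
tcp_rot: [3.141, 0.001, 1.658]
contact_force: [0.9, -5.4, 5.0]
grip_width: 23.6
finger_force: 30.0
```

Request:
jog_arm(targets=[{"xyz":[0.0035,0,0],"spin":0},{"xyz":[0.0035,0,0],"spin":0},{"xyz":[0.0035,0,0],"spin":0},{"xyz":[0.0035,0,0],"spin":0},{"xyz":[0.0035,0,0],"spin":0},{"xyz":[0.0035,0,0],"spin":0},{"xyz":[0.0035,0,0],"spin":0},{"xyz":[0.0035,0,0],"spin":0},{"xyz":[0.0035,0,0],"spin":0},{"xyz":[0.0035,0,0],"spin":0}])

```text
time: 20.6
tool_pos: [602.1, -200.3, 38.2]
tcp_rot: [3.141, 0.001, 1.658]
contact_force: [0.9, -5.0, 5.7]
grip_width: 23.8
finger_force: 30.0
```

```bash
python3 - <<'E'
from plant import bot
from h import *
w=bot.capture("wrist")
for i in(cv2.imread("pics/w3.png"),w):
    m=cv2.inRange(cv2.cvtColor(i,cv2.COLOR_BGR2HSV),(4,160,80),(16,255,255))[:,318];print(np.flatnonzero(m[100:])[[0,-1]]+100)
E
```

```text
[209 306]
[209 314]
```

Request:
jog_arm(targets=[{"xyz":[0.0035,0,0],"spin":0},{"xyz":[0.0035,0,0],"spin":0},{"xyz":[0.0035,0,0],"spin":0},{"xyz":[0.0035,0,0],"spin":0},{"xyz":[0.0035,0,0],"spin":0},{"xyz":[0.0035,0,0],"spin":0},{"xyz":[0.0035,0,0],"spin":0},{"xyz":[0.0035,0,0],"spin":0},{"xyz":[0.0035,0,0],"spin":0},{"xyz":[0.0035,0,0],"spin":0}])

```text
time: 21.9
tool_pos: [601.9, -197.5, 38.1]
tcp_rot: [3.141, 0.001, 1.658]
contact_force: [0.7, -5.1, 4.6]
grip_width: 23.5
finger_force: 30.0
```

Request:
jog_arm(targets=[{"xyz":[0.0035,0,0],"spin":0},{"xyz":[0.0035,0,0],"spin":0},{"xyz":[0.0035,0,0],"spin":0},{"xyz":[0.0035,0,0],"spin":0},{"xyz":[0.0035,0,0],"spin":0},{"xyz":[0.0035,0,0],"spin":0},{"xyz":[0.0035,0,0],"spin":0},{"xyz":[0.0035,0,0],"spin":0},{"xyz":[0.0035,0,0],"spin":0},{"xyz":[0.0035,0,0],"spin":0}])

```text
time: 23.15
tool_pos: [601.6, -194.7, 38.2]
tcp_rot: [3.141, 0.001, 1.658]
contact_force: [-0.4, -6.1, 5.4]
grip_width: 23.9
finger_force: 30.0
```

Request:
jog_arm(targets=[{"xyz":[0.0015,0,0],"spin":0},{"xyz":[0.0015,0,0],"spin":0},{"xyz":[0.0015,0,0],"spin":0},{"xyz":[0.0015,0,0],"spin":0},{"xyz":[0.0015,0,0],"spin":0},{"xyz":[0.0015,0,0],"spin":0},{"xyz":[0.0015,0,0],"spin":0},{"xyz":[0.0015,0,0],"spin":0},{"xyz":[0.0015,0,0],"spin":0},{"xyz":[0.0015,0,0],"spin":0}])

```text
time: 24.4
tool_pos: [601.5, -193.6, 38.2]
tcp_rot: [3.141, 0.001, 1.658]
contact_force: [0.0, -5.7, 5.3]
grip_width: 24.2
finger_force: 30.0
```

Not contact yet; continuing.

Request:
jog_arm(targets=[{"xyz":[0.0035,0,0],"spin":0},{"xyz":[0.0035,0,0],"spin":0},{"xyz":[0.0035,0,0],"spin":0},{"xyz":[0.0035,0,0],"spin":0},{"xyz":[0.0035,0,0],"spin":0},{"xyz":[0.0035,0,0],"spin":0},{"xyz":[0.0035,0,0],"spin":0},{"xyz":[0.0035,0,0],"spin":0},{"xyz":[0.0035,0,0],"spin":0},{"xyz":[0.0035,0,0],"spin":0}])

```text
time: 25.65
tool_pos: [601.3, -190.8, 38.2]
tcp_rot: [3.141, 0.001, 1.658]
contact_force: [-0.3, -5.4, 4.7]
grip_width: 23.8
finger_force: 30.0
```

Request:
jog_arm(targets=[{"xyz":[0.0035,0,0],"spin":0},{"xyz":[0.0035,0,0],"spin":0},{"xyz":[0.0035,0,0],"spin":0},{"xyz":[0.0035,0,0],"spin":0},{"xyz":[0.0035,0,0],"spin":0},{"xyz":[0.0035,0,0],"spin":0},{"xyz":[0.0035,0,0],"spin":0},{"xyz":[0.0035,0,0],"spin":0},{"xyz":[0.0035,0,0],"spin":0},{"xyz":[0.0035,0,0],"spin":0}])

```text
time: 26.9
tool_pos: [601.0, -188.0, 38.2]
tcp_rot: [3.141, 0.001, 1.658]
contact_force: [0.5, -6.2, 5.4]
grip_width: 23.8
finger_force: 30.0
```

Request:
jog_arm(targets=[{"xyz":[0.0035,0,0],"spin":0},{"xyz":[0.0035,0,0],"spin":0},{"xyz":[0.0035,0,0],"spin":0},{"xyz":[0.0035,0,0],"spin":0},{"xyz":[0.0035,0,0],"spin":0},{"xyz":[0.0035,0,0],"spin":0},{"xyz":[0.0035,0,0],"spin":0},{"xyz":[0.0035,0,0],"spin":0},{"xyz":[0.0035,0,0],"spin":0},{"xyz":[0.0035,0,0],"spin":0}])

```text
time: 28.15
tool_pos: [600.8, -185.3, 38.2]
tcp_rot: [3.141, 0.001, 1.658]
contact_force: [1.0, -6.5, 5.2]
grip_width: 24.0
finger_force: 30.0
```

Request:
jog_arm(targets=[{"xyz":[0.0025,0,0],"spin":0},{"xyz":[0.0025,0,0],"spin":0},{"xyz":[0.0025,0,0],"spin":0},{"xyz":[0.0025,0,0],"spin":0},{"xyz":[0.0025,0,0],"spin":0},{"xyz":[0.0025,0,0],"spin":0},{"xyz":[0.0025,0,0],"spin":0},{"xyz":[0.0025,0,0],"spin":0},{"xyz":[0.0025,0,0],"spin":0},{"xyz":[0.0025,0,0],"spin":0}])

```text
time: 29.4
tool_pos: [600.8, -185.3, 38.2]
tcp_rot: [3.141, 0.004, 1.657]
contact_force: [1.5, -13.2, 2.8]
grip_width: 23.8
finger_force: 30.0
```

Stop felt: TCP stays at y=-185.3 while the push rises to 13 N, against about 5–6 N of sliding friction. Now I back off a little and swing the handle off the hook about the tip.

Request:
jog_arm(targets=[{"xyz":[-0.025,0,0],"spin":0},{"xyz":[-0.025,0,0],"spin":0},{"xyz":[0,0.061,0],"spin":-0.125},{"xyz":[0,0.061,0],"spin":-0.125},{"xyz":[0,0.061,0],"spin":-0.125},{"xyz":[0,0.061,0],"spin":-0.125},{"xyz":[0,0.061,0],"spin":-0.125},{"xyz":[0,0.061,0],"spin":-0.125},{"xyz":[0,0.061,0],"spin":-0.125},{"xyz":[0,0.061,0],"spin":-0.125}])

```text
time: 30.65
tool_pos: [638.3, -180.3, 36.3]
tcp_rot: [-3.138, -0.003, 1.759]
contact_force: [-2.5, 0.2, -1.6]
grip_width: 23.9
finger_force: 30.2
```

```bash
python3 - <<'E'
from plant import bot
from h import *
c=bot.get_calibration("wrist");w=bot.capture("wrist");t=bot.capture("top")
o=bot.get_obs();print(o["time"],o["tool_pos"],o["tcp_rot"],o["contact_force"],c["eye"],c["rotation"])
v=np.zeros((400,1000,3),np.uint8);v[:,:640]=w;v[:,640:]=cv2.resize(t[150:250,300:460],(360,225))[0:1].repeat(400,0)
v[:225,640:]=cv2.resize(t[150:250,300:460],(360,225));cv2.imwrite("pics/w4.png",cv2.resize(v,(800,320)));cv2.imwrite("pics/w4full.png",w)
E
```

```text
30.75 [ 639.14370197 -180.52105405   36.7653351 ] [-3.13983904e+00 -1.99962512e-03  1.75869544e+00] [-1.76407331  1.32461735 -1.46736553] [ 625.62797669 -107.54994997  227.81449988] [2.86619398e+00 2.04771854e-03 1.88116018e-01]
```

View pics/w4.png

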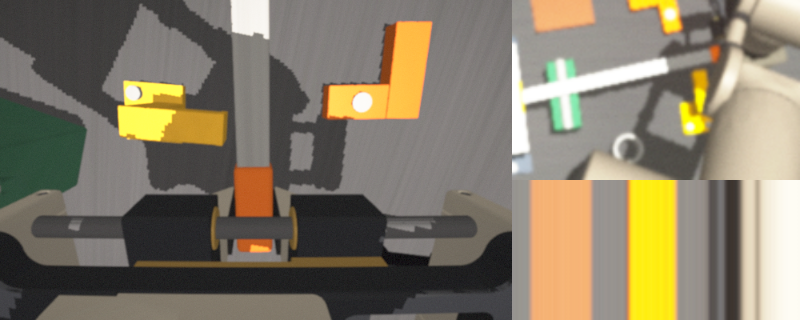

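The bar is clear of the hook: hook end at about col 226, bar's left edge at about col 236 (roughly 7 mm). The magnet is well to the right. Now I lever down along the arc.

Request:
jog_arm(targets=[{"xyz":[0,0,0.02],"spin":0},{"xyz":[0,0,0.03],"spin":0},{"xyz":[0.001,0,0.03],"spin":0},{"xyz":[0.001,0,0.03],"spin":0},{"xyz":[0.001,0,0.03],"spin":0},{"xyz":[0.001,0,0.03],"spin":0},{"xyz":[0.001,0,0.03],"spin":0},{"xyz":[0.002,0,0.03],"spin":0},{"xyz":[0.002,0,0.03],"spin":0},{"xyz":[0.002,0,0.03],"spin":0}])

```text
time: 32.0
tool_pos: [640.3, -181.0, 17.6]
tcp_rot: [3.139, 0.002, 1.758]
contact_force: [-5.3, 3.3, 13.3]
grip_width: 24.1
finger_force: 30.0
```

Request:
jog_arm(targets=[{"xyz":[0.003,0,0.036],"spin":0},{"xyz":[0.003,0,0.036],"spin":0},{"xyz":[0.003,0,0.036],"spin":0},{"xyz":[0.003,0,0.036],"spin":0},{"xyz":[0.003,0,0.036],"spin":0},{"xyz":[0.003,0,0.036],"spin":0},{"xyz":[0.003,0,0.036],"spin":0},{"xyz":[0.003,0,0.036],"spin":0},{"xyz":[0.003,0,0.036],"spin":0},{"xyz":[0.003,0,0.036],"spin":0}])

```text
time: 33.25
tool_pos: [641.3, -178.6, -10.6]
tcp_rot: [3.136, 0.003, 1.758]
contact_force: [-3.1, 5.7, 15.8]
grip_width: 24.2
finger_force: 30.1
```

```bash
python3 - <<'E'
from plant import bot
from h import *
s=bot.capture("side");w=bot.capture("wrist")
o=bot.get_obs();print(o["time"],o["tool_pos"],o["tcp_rot"],o["contact_force"],o["moment"])
v=np.zeros((400,800,3),np.uint8);v[:,:400]=cv2.resize(w[50:330,160:440],(400,400));v[:,400:]=cv2.resize(s[150:290,340:480],(400,400),interpolation=cv2.INTER_CUBIC)
cv2.imwrite("pics/v5.png",v);cv2.imwrite("pics/w5.png",w);cv2.imwrite("pics/s5.png",s)
E
```

```text
33.35 [ 641.21964472 -178.52779504  -10.89874839] [3.13630995e+00 2.50033721e-03 1.75808431e+00] [-1.7421496   4.26932688 13.81572408] [0.88322976 0.44118075 0.36627739]
```

View pics/v5.png

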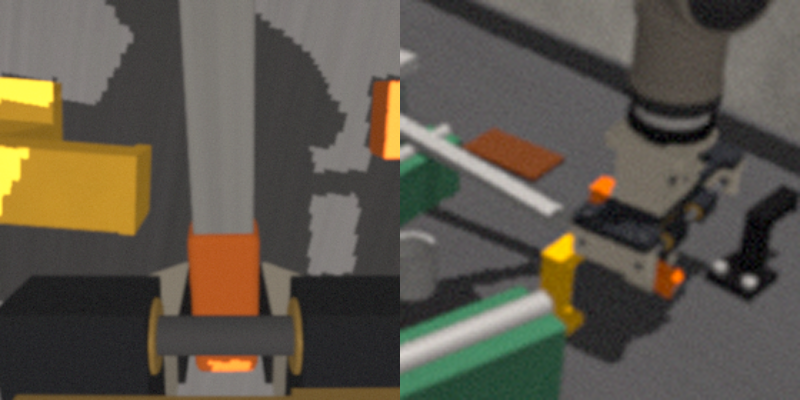

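The bar hangs below and beside the hook, and the plate load is on the handle (about 15 N up). I lower 2 mm more, then swing the handle back under the lip in two halves.

Request:
jog_arm(targets=[{"xyz":[0,0,0.0125],"spin":0},{"xyz":[0,0,0.0125],"spin":0},{"xyz":[0,-0.04,0],"spin":0.084},{"xyz":[0,-0.04,0],"spin":0.084},{"xyz":[0,-0.04,0],"spin":0.084},{"xyz":[0,-0.04,0],"spin":0.084},{"xyz":[0,-0.04,0],"spin":0.084},{"xyz":[0,-0.04,0],"spin":0.084},{"xyz":[0,-0.04,0],"spin":0.084},{"xyz":[0,-0.04,0],"spin":0.084}])

```text
time: 34.6
tool_pos: [618.9, -183.5, -12.0]
tcp_rot: [3.13, 0.005, 1.69]
contact_force: [4.7, 3.0, 12.4]
grip_width: 23.4
finger_force: 29.9
```

Request:
jog_arm(targets=[{"xyz":[0,-0.037,0],"spin":0.078},{"xyz":[0,-0.037,0],"spin":0.078},{"xyz":[0,-0.037,0],"spin":0.078},{"xyz":[0,-0.037,0],"spin":0.078},{"xyz":[0,-0.037,0],"spin":0.078},{"xyz":[0,-0.037,0],"spin":0.078},{"xyz":[0,-0.037,0],"spin":0.078},{"xyz":[0,-0.037,0],"spin":0.078},{"xyz":[0,-0.037,0],"spin":0.078},{"xyz":[0,0,0],"spin":0}])

```text
time: 35.85
tool_pos: [592.4, -187.1, -12.0]
tcp_rot: [3.13, 0.006, 1.619]
contact_force: [4.7, -0.6, 11.5]
grip_width: 23.7
finger_force: 30.0
```

```bash
python3 - <<'E'
from plant import bot
from h import *
c=bot.get_calibration("wrist");w=bot.capture("wrist");s=bot.capture("side");cv2.imwrite("pics/w6.png",w);cv2.imwrite("pics/s6.png",s)
o=bot.get_obs();print(o["time"],o["tool_pos"],o["tcp_rot"],o["contact_force"],c)
hsv=cv2.cvtColor(w,cv2.COLOR_BGR2HSV)
y=cv2.inRange(hsv,(18,140,60),(34,255,255));y[:60]=0;y[230:]=0;y[:,420:]=0
p=np.argwhere(y)[:,::-1];print("yellow",p.min(0),p.max(0),[(r,p[p[:,1]==r][:,0].min(),p[p[:,1]==r][:,0].max()) for r in range(p.min(0)[1],p.max(0)[1],8)])
v=np.zeros((400,800,3),np.uint8);v[:,:400]=cv2.resize(w[50:330,160:440],(400,400));v[:,400:]=cv2.resize(s[150:290,300:440+20][:, :160],(400,400),interpolation=cv2.INTER_CUBIC)
cv2.imwrite("pics/v6.png",v)
E
```

```text
35.95 [ 592.33729936 -187.08243908  -12.03258538] [3.129675   0.00551422 1.61877962] [ 4.33517476 -0.70575334 11.47176872] {'vfov': 66.28432896712968, 'cx': 317.26859612748234, 'cy': 202.01202308167126, 'k1': -0.025321123692428654, 'eye': array([ 586.93946077, -111.72984958,  178.8174602 ]), 'rotation': array([ 2.85781232, -0.01331306,  0.04775973])}
yellow [176 114] [377 218] [(114, np.int64(259), np.int64(271)), (122, np.int64(177), np.int64(272)), (130, np.int64(178), np.int64(273)), (138, np.int64(179), np.int64(274)), (146, np.int64(181), np.int64(366)), (154, np.int64(182), np.int64(376)), (162, np.int64(183), np.int64(376)), (170, np.int64(184), np.int64(377)), (178, np.int64(185), np.int64(377)), (186, np.int64(188), np.int64(377)), (194, np.int64(189), np.int64(376)), (202, np.int64(190), np.int64(376)), (210, np.int64(193), np.int64(344))]
```

```bash
python3 - <<'E'
from h import *
c={'vfov': 66.28432896712968,'cx':317.2686,'cy':202.012,'k1':-0.02532,'eye':[586.939,-111.7298,178.817],'rotation':[2.85781232,-0.01331306,0.04775973]}
print(onz(c,[(377,154),(377,178),(376,202)],74).round(1))
w=cv2.imread("pics/w6.png");b=w.min(2).astype(int);h=cv2.cvtColor(w,cv2.COLOR_BGR2HSV)
for r in (60,80,100,218,222,226,232,240): print(r,[x for x in range(280,360) if abs(b[r,x]-b[r,x-1])>15])
E
```

```text
[[ 609.4 -124.2   74. ]
 [ 610.3 -132.5   74. ]
 [ 610.8 -141.3   74. ]]
60 [291]
80 [290, 291, 292, 343, 351, 352]
100 [291, 292, 342, 343]
218 [292, 343]
222 [342]
226 [343]
232 [293]
240 [291, 292, 343, 344, 345]
```

View pics/v6.png

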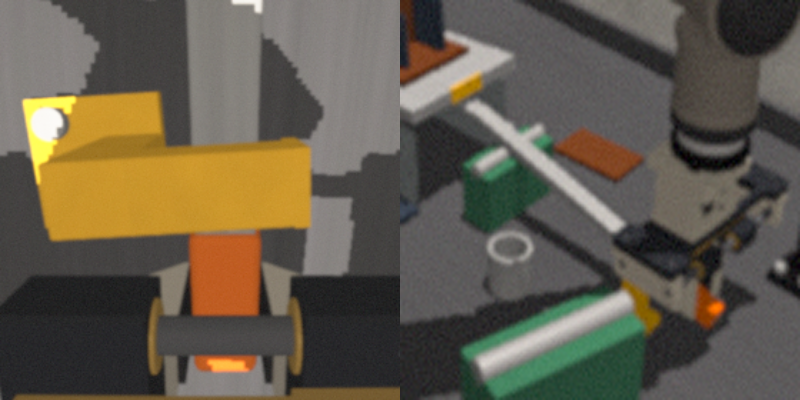

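Bar is under the arm with its middle at about hook y = +7..8 (allowed 3–19), and the plate is up. Now I let the handle rise gently.

Request:
jog_arm(targets=[{"xyz":[-0.001,0,-0.015],"spin":0},{"xyz":[-0.001,0,-0.015],"spin":0},{"xyz":[-0.001,0,-0.015],"spin":0},{"xyz":[-0.001,0,-0.015],"spin":0},{"xyz":[-0.001,0,-0.015],"spin":0},{"xyz":[-0.001,0,-0.015],"spin":0},{"xyz":[-0.001,0,-0.015],"spin":0},{"xyz":[-0.001,0,-0.015],"spin":0},{"xyz":[0,0,0],"spin":0},{"xyz":[0,0,0],"spin":0}])

```text
time: 37.2
tool_pos: [591.1, -188.8, -3.4]
tcp_rot: [3.132, 0.007, 1.62]
contact_force: [3.3, -4.2, 7.1]
grip_width: 23.9
finger_force: 30.0
```

Request:
jog_arm(targets=[{"xyz":[0,0,-0.007],"spin":0},{"xyz":[0,0,-0.007],"spin":0},{"xyz":[0,0,-0.007],"spin":0},{"xyz":[0,0,-0.007],"spin":0},{"xyz":[0,0,-0.007],"spin":0},{"xyz":[0,0,-0.007],"spin":0},{"xyz":[0,0,-0.007],"spin":0},{"xyz":[0,0,-0.007],"spin":0},{"xyz":[0,0,0],"spin":0},{"xyz":[0,0,0],"spin":0}])

```text
time: 38.45
tool_pos: [590.7, -189.0, -0.9]
tcp_rot: [3.134, 0.006, 1.619]
contact_force: [6.5, -8.2, -6.5]
grip_width: 23.8
finger_force: 30.0
```

The bar bears on the hook underside: Fz has reversed to -6.5 N. I relax the residual forces and then release.

Request:
jog_arm(targets=[{"xyz":[-0.004,0.003,0.004],"spin":0},{"xyz":[-0.004,0.003,0.004],"spin":0},{"xyz":[-0.004,0.003,0.004],"spin":0},{"xyz":[-0.004,0.003,0.004],"spin":0},{"xyz":[0,0,0],"spin":0},{"xyz":[0,0,0],"spin":0},{"xyz":[0,0,0],"spin":0},{"xyz":[0,0,0],"spin":0},{"xyz":[0,0,0],"spin":0},{"xyz":[0,0,0],"spin":0}])

```text
time: 39.7
tool_pos: [590.7, -188.9, -1.3]
tcp_rot: [3.136, 0.005, 1.62]
contact_force: [1.8, -5.0, 6.2]
grip_width: 23.6
finger_force: 30.0
```

Request:
jog_arm(targets=[{"xyz":[0,0,-0.004],"spin":0},{"xyz":[0,0,0],"spin":0},{"xyz":[0,0,0],"spin":0},{"xyz":[0,0,0],"spin":0},{"xyz":[0,0,0],"spin":0},{"xyz":[0,0,0],"spin":0},{"xyz":[0,0,0],"spin":0},{"xyz":[0,0,0],"spin":0},{"xyz":[0,0,0],"spin":0},{"xyz":[0,0,0],"spin":0}], gripper=60)

```text
time: 40.95
tool_pos: [588.2, -186.5, -2.9]
tcp_rot: [3.142, -0.0, 1.62]
contact_force: [1.1, 0.8, 0.6]
grip_width: 55.1
finger_force: 0.0
```

Request:
jog_arm(targets=[{"xyz":[0,0,-0.05],"spin":0},{"xyz":[0,0,-0.1],"spin":0},{"xyz":[0,0,-0.15],"spin":0},{"xyz":[0,0,-0.2],"spin":0},{"xyz":[0,0,-0.3],"spin":0},{"xyz":[0,0,-0.3],"spin":0},{"xyz":[0,0,-0.3],"spin":0},{"xyz":[0,0,-0.2],"spin":0},{"xyz":[0,0,-0.1],"spin":0},{"xyz":[0,0,0],"spin":0}])

```text
time: 42.2
tool_pos: [588.2, -186.6, 133.4]
tcp_rot: [3.141, 0.0, 1.62]
contact_force: [-0.3, 1.5, 0.6]
grip_width: 54.9
finger_force: 0.0
```

```bash
python3 - <<'E'
from plant import bot
from h import *
s=bot.capture("side");T=bot.get_calibration("top");S=bot.get_calibration("side")
o=bot.get_obs();print(o["time"],o["tool_pos"],o["contact_force"],o["grip_width"])
for nm,r in(("or",((5,150,100),(19,255,255))),("ye",YEL)):
    for b in blobs(s,*r): print(nm,b[0],b[1],onz(S,[b[1]],42)[0].round(0))
w=bot.capture("wrist");c=bot.get_calibration("wrist")
for b in blobs(w,(4,150,80),(32,255,255),200): print("w",b[0],b[1],onz(c,[b[1]],42)[0].round(0))
s0=cv2.imread("pics/side0.png")
def patch(i): return [b[1] for b in blobs(i[165:200,300:345],*YEL,10)]
print("plate patch before/after/lifted",patch(s0),patch(cv2.imread("pics/s6.png")),patch(s))
E
```

```text
42.25 [ 587.86841843 -186.45185836  132.65863864] [-0.43536863  0.95104805 -0.25493261] 54.86659145405334
or [0, 27, 201, 38, 784] [96.8, 44.2] [ 753. 4509.   42.]
or [287, 166, 38, 14, 195] [306.2, 172.2] [636. 347.  42.]
or [363, 196, 33, 16, 279] [379.4, 203.6] [679.  34.  42.]
or [407, 213, 26, 23, 349] [418.9, 223.0] [ 688. -111.   42.]
or [406, 242, 25, 19, 260] [418.3, 250.9] [ 589. -191.   42.]
ye [321, 178, 12, 9, 53] [326.4, 182.1] [643. 244.  42.]
ye [389, 228, 22, 38, 343] [398.3, 243.7] [ 573. -137.   42.]
w [418, 31, 87, 95, 4024] [475.8, 81.9] [721. -77.  42.]
w [247, 115, 102, 54, 3512] [292.6, 142.3] [ 564. -137.   42.]
w [307, 168, 27, 60, 1482] [319.9, 197.6] [ 591. -188.   42.]
plate patch before/after/lifted [[26.3, 21.3]] [[26.3, 15.6]] [[26.4, 17.1]]
```

The plate is still raised (its patch is 4 px above the start, and was 5.7 px at full lift). The handle lies at about z = 42 mm, released. Handing in.

```bash
python3 -c "
from plant import bot
print(bot.close_job())"
```

```text
the job is handed in; nothing more can be done
None
```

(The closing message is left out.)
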